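# Rock a wedged dowel out of its bottle into the dowel chute

### The arm

A 6-joint arm with a two-finger parallel gripper is mounted at the origin on a cart in front of the work surface, level with it; the furniture and walls round the work are solid. World frame = base frame: x ahead of the robot, y to its left, z up, the work surface at z = 0. Lengths are in m, angles in rad, forces in N, time in s.
With the tool pointing down it reaches from about 0.275 to 0.85 m from the base axis. Payload 5.2 kg.
Tool frame: the origin (TCP) lies at the very end of the fingers, on their centre line; the grasp point (between the pads) lies 19 mm behind it; z points along the fingers, y is the line along which they close (so a half turn about z gives the same grasp; the last joint's range is limited). The gripper opens to 85 mm and grips with 20 to 120 N. Pads are 22 mm wide; open, the fingers measure 114 mm over their backs; the gripper's body (76 mm by 85 mm) begins 54 mm behind the grasp point. The pads swing forward as they close: fully open they stand 13 mm farther back than shut.
Start: joints at [-1.361, 0.259, 1.535, -0, 1.348, -0.203], TCP at [0.221, -0.504, 0.231] pointing down, gripper open.
Joint ranges: [-3.14, 3.14], [-0.91, 2.08], [0.19, 2.58], [-1.22, 4.36], [0.22, 2.71], [-3.12, 3.12]. Speed limits (rad/s): [2.57, 2.57, 3.14, 3.14, 3.14, 3.14].

### API

Orientations are given as a rotation vector (axis times angle).
In Python, from cell import robot gives the robot as it stands. Calls block until the motion is done:
- robot.move_ptp(position, orientation): joint-space move of the TCP to a pose.
- robot.line_to(position, attitude=None, speed=0.15): straight line of the TCP; attitude=None keeps the orientation; speed is the mean speed in m/s.
- robot.move_joints(angles): joint-space move.
- robot.gripper_to(opening): finger opening in m; the grip force is fixed at half the most; returns when the fingers have stopped.
- robot.pause(seconds).
- robot.inverse_kinematics(position, orientation): joint angles nearest the present ones, or None.
- robot.get_state(): the state.
- robot.read_camera(name): name is "scene" or "top" or "wrist"; returns a dict with "img" (480x640x3 uint8, blue, green, red), "vfov" (degrees; the focal length in pixels is half the picture's height over the tangent of half this angle, whatever the lens; pixels are square), "cx", "cy" (the principal point, pixels), "extrinsics" (4x4, takes a point from world to camera coordinates); the wrist camera has in their place "T_tool_cam" (4x4, takes a point from camera to tool coordinates, whose origin is the TCP and whose axes are the flange's). Camera axes: x right, y up, looking along -z (the intrinsics and any distortion apply to the point x, -y, -z); pixel columns grow to the right and rows downward; lengths in m; the calibration is good to about 2 mm. A picture is of the moment at which its call begins: read the wrist's pose just before it. There is no depth.
A pose or a line that the arm cannot do raises robot.MotionError and nothing moves.
- robot.finish_job(): hands the job in; it is judged then, once.
The state is a dict: "t": time; "joint_positions": joint angles; "qd": joint speeds; "joint_efforts": joint torques, N m; "tcp_pos": TCP position; "tool_rot": TCP orientation; "wrist_force": force on the tool from outside, world axes, zero at the start; "wrist_torque": the same for the moment, N m; "grip_width": finger opening in m; "grip_force": force on a finger pad.
Only numpy, scipy, OpenCV 4.12 (cv2) and the standard library are available. Lean on these libraries where they do the work, as an engineer would, in place of code of your own. Each camera call takes 0.05 s, during which the arm holds its last target. There are 200 camera calls.

### The job

A dowel has wedged itself across the neck of the clear dowel bottle that stands neck-down in its wooden block. Lift the bottle, carry it level over the hopper of the sloping metal chute, and there rock it side to side, in line with the dowel, until the dowel slips out and slides down to lie at the foot of the chute; then stand the bottle neck-down in its block again, without dropping it, and let go.

Things in the scene. Friction and masses are not known exactly. Their poses are not given: they have to be found in the camera images.
- bottle: Clear stiff plastic bottle, 70 g, round, standing neck-down: body 60 mm in diameter, 122 mm long over all; the lowest 24 mm are the neck (32 mm outside, 24 mm bore), and inside the shoulder falls 10 degrees towards it. Origin: middle of the mouth (17 mm above the bench while it stands in the block); z runs up the bottle to its closed base. Its yaw has no meaning.
- bottle_top (a point): Middle of the bottle's closed base, the upper end while it stands neck-down, 122 mm above its mouth. Grip the body from above, 15 to 30 mm below this point; to rock, turn the bottle about its mouth so that the mouth stays over the hopper.
- dowel: Fluted wooden dowel, 12 mm across, 36 mm long, x along it, origin mid-length. It starts level across the neck's inner end, 31 mm above the mouth, in any direction, and stays so while the bottle moves level (lean under 8 degrees, under 1.5 m/s2). Leaning 30 to 35 degrees one way, then the other, 2 s a swing, in line with it frees it in 1 to 4 swings; if over 15 degrees off, it only turns aside.
- block: Wooden block, 95 x 95 x 40 mm, fixed to the bench, with an upright 48 mm hole right through its middle. The bottle's neck hangs in the hole and its shoulder sits on the rim, the mouth then 23 mm below the block's top. Origin: middle of its underside, under the hole; z up.
- chute: Aluminium chute on a plywood board (250 x 100 x 15 mm), fixed. A straight channel, 18 mm wide inside, walls 14 mm high, falls 30 degrees towards its own -x (away from the robot) and ends at a stop; flared sides make its upper half a hopper. The dowel slides freely in it. Origin: middle of the board's underside; x uphill along the chute, z up.
- hopper (a point): Middle of the hopper's mouth, 155 mm above the bench; nothing of the chute is higher; the channel's floor is 60 mm below. The hopper is 66 mm wide across the chute and about 95 mm long. While rocking, the bottle's mouth clears it if held 12 to 20 mm above this point. Axes as the chute's.
- chute_foot (a point): Foot of the channel: on the floor's centre line where it meets the stop. x runs uphill along the floor, y across, z square to the floor. The delivered dowel lies against the stop, its middle 18 mm along x from here and 6 mm above the floor.
Mind the look-alikes: they are no part of the job. What is shaped like the bottle but blue is not meant.

How it is judged:
By the outcome, as a careful person would: the job done as asked, in the order asked, and still so for the second after the job is handed in, with the robot touching nothing.
It also fails if it takes over 45 s, if anything falls off the work surface, if the arm or the gripper's body presses on something with over 40 N, if the wrist force passes 120 N, or if a joint passes its speed limit or range.

## Working session

There is one attempt and no reset: what is moved stays moved. The work goes in short steps, each a Python script; the robot and the scene stay as the last script left them, time stands still between calls to the robot, and variables do not carry over. Pictures are saved under pics/ and viewed, at most 12 in all, crops included, and the job is handed in when it is done.

```bash
ls; mkdir -p pics
python3 - <<'E'
from cell import robot
import cv2,numpy as np
for n in("scene","top"):
    c=robot.read_camera(n); cv2.imwrite(f"pics/{n}0.png",c["img"]); print(n,{k:v for k,v in c.items() if k!="img"})
s=robot.get_state(); print(s)
c=robot.read_camera("wrist"); print({k:v for k,v in c.items() if k!="img"}); cv2.imwrite("pics/w0.png",c["img"])
E
```

```text
pics
scene {'vfov': 56.75633440934604, 'cx': 318.45597172596, 'cy': 242.63111190480214, 'extrinsics': array([[-0.86167721, -0.50741116, -0.00680422,  0.54669192],
       [ 0.28155073, -0.48919421,  0.8254806 , -0.16921317],
       [-0.42218665,  0.70938209,  0.56438948, -0.7975228 ],
       [ 0.        ,  0.        ,  0.        ,  1.        ]])}
top {'vfov': 49.7524283211417, 'cx': 314.087424132692, 'cy': 242.03693413962532, 'extrinsics': array([[ 0.0085514 , -0.99964064,  0.02540589,  0.14938085],
       [ 0.99835637,  0.00997475,  0.05643645, -0.54073594],
       [-0.05666959,  0.02488152,  0.9980829 , -0.96281584],
       [ 0.        ,  0.        ,  0.        ,  1.        ]])}
{'t': 0.1, 'joint_positions': array([-1.36079722e+00,  2.59253763e-01,  1.53596699e+00, -2.86150992e-06,
        1.34800137e+00, -2.02812847e-01]), 'qd': array([ 1.55549356e-03, -1.56343387e-03, -3.62429078e-03,  1.24067198e-04,
       -2.79608710e-06,  6.95149437e-04]), 'joint_efforts': array([ 1.18501994e-03, -4.46972215e+01, -2.91246772e+01, -3.79320518e-04,
        6.27547590e-03,  2.68282548e-05]), 'tcp_pos': array([ 0.22056659, -0.50332181,  0.2305693 ]), 'tool_rot': array([-3.07331354e+00, -6.43516005e-01,  1.35726776e-05]), 'wrist_force': array([ 0.07899145, -0.24947646, -0.32474849]), 'wrist_torque': array([ 0.00857055, -0.02451696,  0.05455289]), 'grip_force': 0.0, 'grip_width': 0.08514193210489868}
{'vfov': 63.031911534956734, 'cx': 319.6833043671226, 'cy': 236.67500681976657, 'T_tool_cam': array([[-1.23281856e-04,  9.53496631e-01,  3.01403649e-01,
         7.70543742e-02],
       [ 9.99999807e-01,  3.01209628e-04, -5.43857166e-04,
         7.88903274e-04],
       [-6.09351656e-04,  3.01403523e-01, -9.53496484e-01,
        -1.43483345e-01],
       [ 0.00000000e+00,  0.00000000e+00,  0.00000000e+00,
         1.00000000e+00]])}
```

View pics/scene0.png

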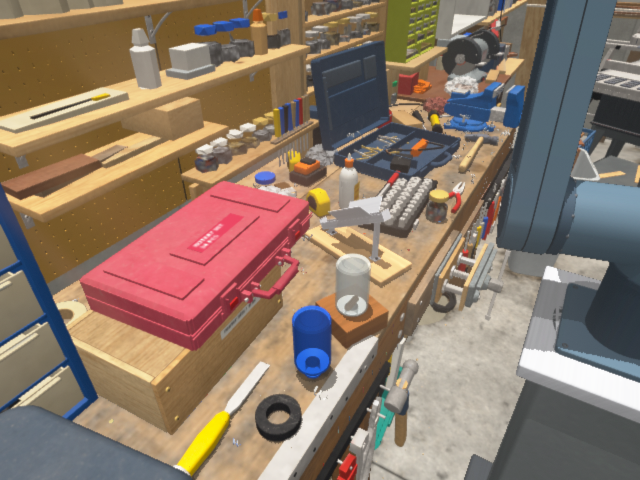

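View pics/top0.png

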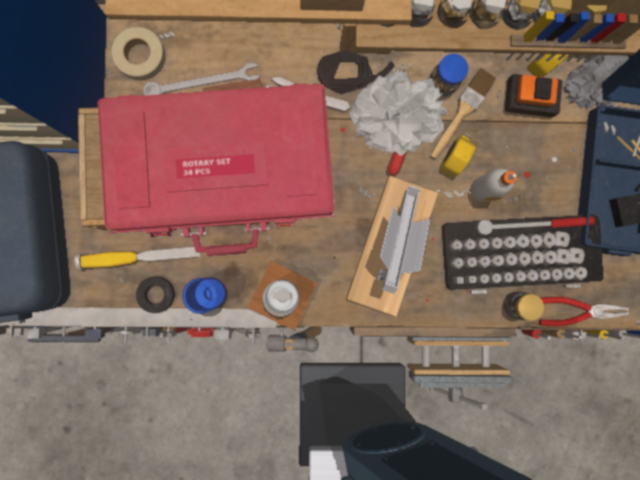

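Scene: the bottle stands at about (352,285) in its block, the blue look-alike is at (312,340) and the chute at (360,230). Top: the bottle is at (282,298), the block's middle near (283,295), and the chute board runs from (410,180) to (375,310).

```bash
cat > h.py <<'E'
import numpy as np,cv2
from scipy.spatial.transform import Rotation as R
def rays(c,px,T=None):
    px=np.atleast_2d(px).astype(float); f=240/np.tan(np.radians(c["vfov"]/2))
    d=np.c_[(px[:,0]-c["cx"])/f,-(px[:,1]-c["cy"])/f,-np.ones(len(px))]
    Tcw=np.linalg.inv(c["extrinsics"]) if T is None else T
    return Tcw[:3,3],d@Tcw[:3,:3].T
def onz(c,px,z,T=None):
    o,d=rays(c,px,T); return o+d*((z-o[2])/d[:,2:3])
def proj(c,P,T=None):
    E=c["extrinsics"] if T is None else np.linalg.inv(T)
    f=240/np.tan(np.radians(c["vfov"]/2)); p=np.atleast_2d(P)@E[:3,:3].T+E[:3,3]
    return np.c_[c["cx"]-f*p[:,0]/p[:,2],c["cy"]+f*p[:,1]/p[:,2]]
def wristT(s,c):
    T=np.eye(4);T[:3,:3]=R.from_rotvec(s["tool_rot"]).as_matrix();T[:3,3]=s["tcp_pos"];return T@c["T_tool_cam"]
E
python3 - <<'E'
import cv2,numpy as np
t=cv2.imread("pics/top0.png");s=cv2.imread("pics/scene0.png")
a=cv2.resize(t[165:335,240:450],None,fx=3.8,fy=3.5,interpolation=3)[:,:798]
a=cv2.resize(t[170:320,240:440],None,fx=4,fy=4,interpolation=3)
b=cv2.resize(s[190:340,290:430],None,fx=4,fy=4,interpolation=3)
cv2.imwrite("pics/tc.png",a);cv2.imwrite("pics/sc.png",b)
E
```

```text
(no output)
```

View pics/tc.png

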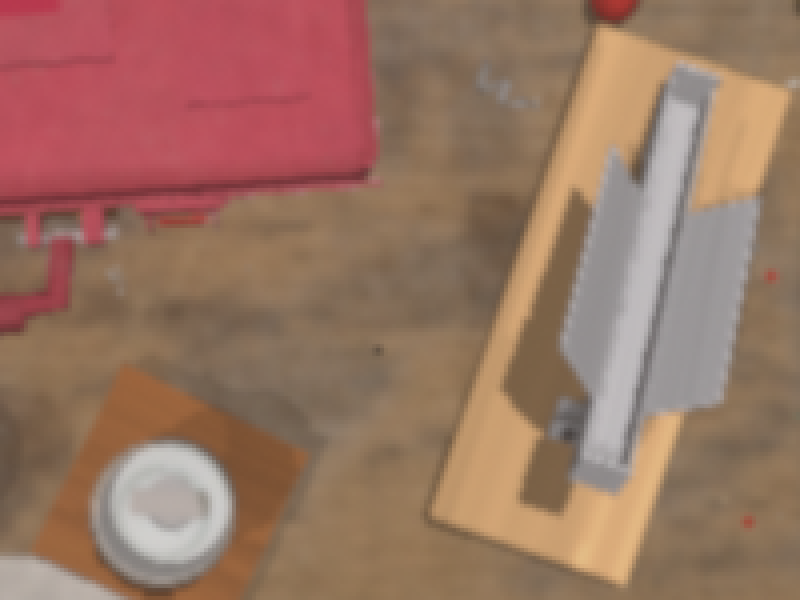

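View pics/sc.png

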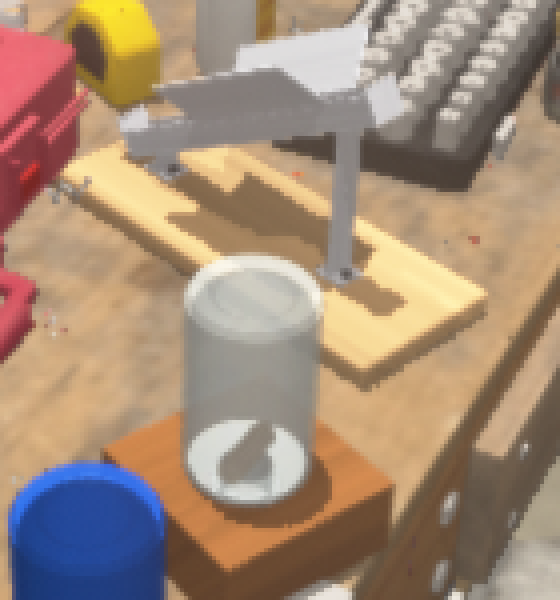

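The top crop shows the bottle in the block (block corners at (125,365), (312,452) and (35,553)) and the board corners at (597,25), (790,90), (627,585) and (430,517). In the scene crop the dowel lies from about (222,475) to (272,430).

Run:
```python
from cell import robot
from h import *
np.set_printoptions(precision=4,suppress=True)
c=robot.read_camera("top"); s=robot.read_camera("scene")
u=lambda a:np.array(a)/4+[240,170]
b=onz(c,u([(125,365),(312,452),(35,553)]),.04); print("block",b,np.linalg.norm(np.diff(b[[1,0,2]],axis=0),axis=1),(b[1]+b[2])/2)
B=onz(c,u([(597,25),(790,90),(627,585),(430,517)]),.015); print("board",B,np.linalg.norm(np.diff(B[[0,1,2,3]],axis=0),axis=1),B.mean(0))
x=(B[2]+B[3]-B[0]-B[1]);print("yaw",np.degrees(np.arctan2(x[1],x[0])))
# channel ends in top crop: foot & head
print("chan low",onz(c,u([(690,75),(605,475)]),.05),onz(c,u([(690,75),(605,475)]),.15))
d=onz(s,np.array([(222,475),(272,430)])/4+[290,190],.048);print("dowel",d,np.degrees(np.arctan2(*(d[1]-d[0])[[1,0]])),np.linalg.norm(d[1]-d[0]))
ctr=(b[1]+b[2])/2
P=[ctr[0],ctr[1],.139+.13]
for yaw in np.radians([-135,-90,-45,0,45,90,135,180]):
    r=(R.from_euler('z',yaw)*R.from_rotvec([np.pi,0,0])).as_rotvec()
    print(np.degrees(yaw),robot.inverse_kinematics(P,r),(R.from_euler('z',yaw)*R.from_rotvec([np.pi,0,0])).as_matrix()[:,0])
```

```text
block [[0.5019 0.233  0.04  ]
 [0.4629 0.1473 0.04  ]
 [0.4162 0.2727 0.04  ]] [0.0942 0.0944] [0.4396 0.21   0.04  ]
board [[ 0.6661  0.0124  0.015 ]
 [ 0.6361 -0.0799  0.015 ]
 [ 0.4014 -0.0018  0.015 ]
 [ 0.4325  0.0909  0.015 ]] [0.097  0.2473 0.0978] [0.534  0.0054 0.015 ]
yaw 161.51519511315928
chan low [[ 0.637  -0.0245  0.05  ]
 [ 0.4538  0.0147  0.05  ]] [[ 0.6207 -0.0028  0.15  ]
 [ 0.4571  0.0322  0.15  ]]
dowel [[0.4421 0.2309 0.048 ]
 [0.4362 0.1926 0.048 ]] -98.80057821585447 0.03870818677898297
-135.0 [ 0.2162  0.1202  1.6149  0.      1.4065 -2.14  ] [-0.7071 -0.7071  0.    ]
-90.0 [ 0.2162  0.1202  1.6149  0.      1.4065 -2.9254] [ 0. -1.  0.]
-45.0 [ 0.2162  0.1202  1.6149 -0.      1.4065  2.5724] [ 0.7071 -0.7071 -0.    ]
0.0 [ 0.2162  0.1202  1.6149 -0.      1.4065  1.787 ] [1. 0. 0.]
45.0 [ 0.2162  0.1202  1.6149 -0.      1.4065  1.0016] [0.7071 0.7071 0.    ]
90.0 [ 0.2162  0.1202  1.6149 -0.      1.4065  0.2162] [0. 1. 0.]
135.0 [ 0.2162  0.1202  1.6149  0.      1.4065 -0.5692] [-0.7071  0.7071  0.    ]
180.0 [ 0.2162  0.1202  1.6149  0.      1.4065 -1.3546] [-1.  0.  0.]
```

Run:
```python
from cell import robot
from h import *
np.set_printoptions(precision=4,suppress=True)
import pickle
r=(R.from_euler('z',np.pi/2)*R.from_rotvec([np.pi,0,0])).as_rotvec()
c=robot.read_camera("top");u=lambda a:np.array(a)/4+[240,170]
H=onz(c,u([(612,150),(565,350),(762,197),(722,402)]),.155);print(H,H.mean(0),np.linalg.norm(H[0]-H[1]),np.linalg.norm(H[2]-H[3]),np.linalg.norm(H[0]-H[2]))
robot.move_ptp([.440,.210,.139+.13],r)
s=robot.get_state();w=robot.read_camera("wrist");pickle.dump((s,w),open("w1.pkl","wb"))
print(s["t"],s["tcp_pos"])
print(proj(w,[[.44,.21,.139],[.44,.21,.048]],wristT(s,w)))
cv2.imwrite("pics/w1.png",w["img"])
```

```text
[[ 0.5888  0.0302  0.155 ]
 [ 0.5074  0.0492  0.155 ]
 [ 0.5703 -0.031   0.155 ]
 [ 0.487  -0.0144  0.155 ]] [0.5383 0.0085 0.155 ] 0.08358725869943887 0.08494966305365 0.06392818134120477
2.9417 [0.4404 0.2093 0.2689]
[[318.7066 222.3132]
 [318.9617 196.6305]]
```

View pics/w1.png

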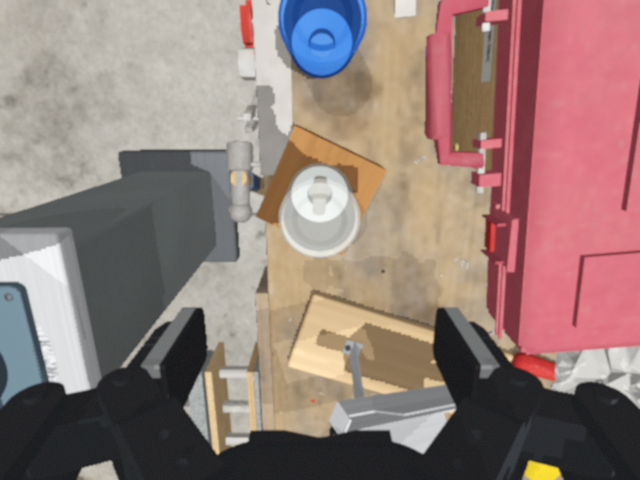

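The wrist view shows the bottle's base circle around (320,217) and the dowel in the neck near (320,193), running about vertically in the picture (world y).

Run:
```python
import cv2,numpy as np
w=cv2.imread("pics/w1.png");s=cv2.imread("pics/scene0.png")
a=cv2.resize(w[150:265,270:370],None,fx=5,fy=5,interpolation=3)   # 500x575
b=cv2.resize(s[190:305,310:400][:, :],None,fx=3.3,fy=5,interpolation=3)
cv2.imwrite("pics/w1c.png",a)
b=cv2.resize(s[190:265,310:410],None,fx=8,fy=8,interpolation=3)
cv2.imwrite("pics/s1c.png",b)
```

```text
(no output)
```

View pics/w1c.png

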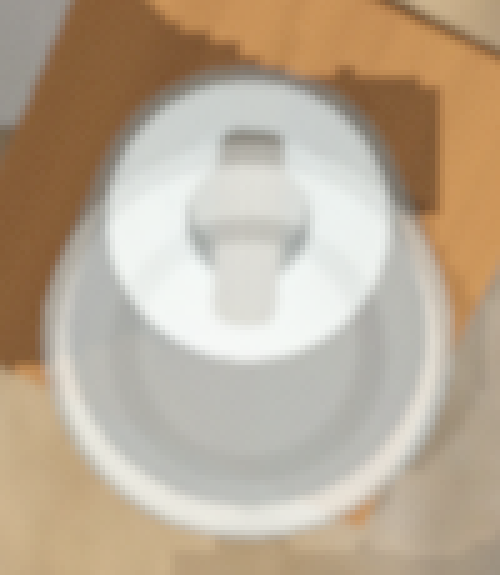

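View pics/s1c.png

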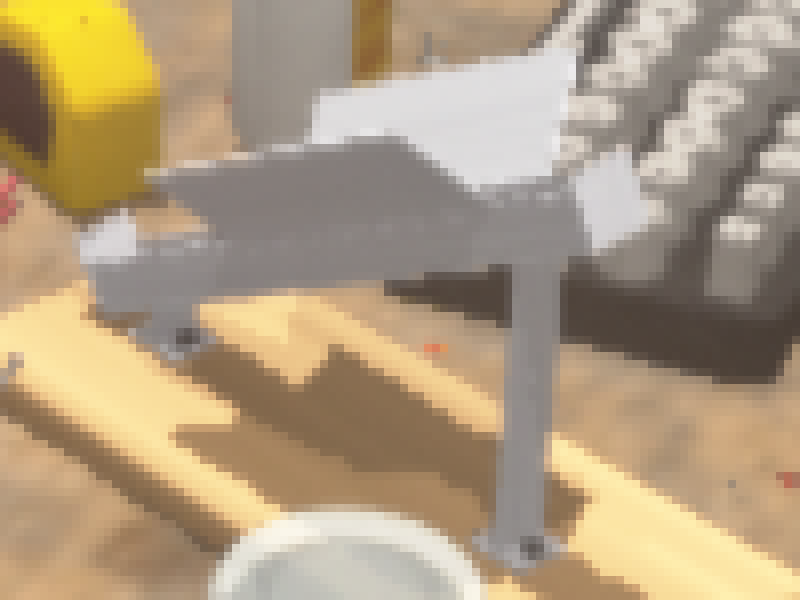

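In the wrist crop the base rim spans x 45–452 with its lowest edge at 535, and the dowel runs from (253,130) to (245,322). In the scene crop the rim corners of the sloping hopper are at (150,175), (395,138), (318,95) and (578,52).

Run:
```python
from cell import robot
from h import *
import pickle
np.set_printoptions(precision=4,suppress=True)
s,w=pickle.load(open("w1.pkl","rb"));T=wristT(s,w)
v=lambda a:np.array(a)/5+[270,150]
d=onz(w,v([(253,130),(245,322)]),.05,T);print("dowel",d,np.degrees(np.arctan2(*(d[0]-d[1])[[1,0]])),np.linalg.norm(d[1]-d[0]))
# fit centre of base: project circle
t=np.linspace(0,2*np.pi,200)
from scipy.optimize import least_squares
def ext(p):
    q=(proj(w,np.c_[p[0]+.03*np.cos(t),p[1]+.03*np.sin(t),0*t+.139],T)-[270,150])*5
    return [q[:,0].min(),q[:,0].max(),q[:,1].max()]
print("base",least_squares(lambda p:np.array(ext(p))-[45,452,535],[.44,.21],diff_step=1e-3).x)
c=robot.read_camera("top");sc=robot.read_camera("scene")
A=np.array([(612,150),(565,350),(762,197),(722,402)])/4+[240,170];Bs=np.array([(150,175),(395,138),(318,95),(578,52)])/8+[310,190]
X=[]
for a,b in zip(A,Bs):
    x=least_squares(lambda p:np.r_[proj(c,p)[0]-a,proj(sc,p)[0]-b],[.54,0,.14]); X.append(x.x);print(x.x,x.fun)
X=np.array(X);
B=np.array([.534,.0054,0]);y=np.radians(161.5);ex=np.array([np.cos(y),np.sin(y),0]);ey=np.array([-np.sin(y),np.cos(y),0])
print("local",(X-B)@np.c_[ex,ey,[0,0,1]]);e=X[1]+X[3]-X[0]-X[2];print("yaw",np.degrees(np.arctan2(e[1],e[0])),np.degrees(np.arctan2(e[2],np.hypot(*e[:2]))))
```

```text
dowel [[0.4416 0.2298 0.05  ]
 [0.44   0.1932 0.05  ]] 87.57393314258302 0.036656266932189284
base [0.4407 0.2132]
[0.5961 0.0195 0.0956] [ 0.0405  0.0769 -0.1103 -0.0041]
[0.5082 0.0482 0.1466] [-0.1618 -0.3374  0.4619  0.0018]
[ 0.5768 -0.0462  0.0943] [-0.0789 -0.1596  0.2344  0.0034]
[ 0.4872 -0.0163  0.1464] [-0.0515 -0.1154  0.1621 -0.0033]
local [[-0.0544 -0.0331  0.0956]
 [ 0.0381 -0.0324  0.1466]
 [-0.057   0.0353  0.0943]
 [ 0.0375  0.0355  0.1464]]
yaw 161.7608764731169 28.881257851387364
```

```bash
cat >> h.py <<'E'
BX=np.array([.4405,.2115,.017]); H=.075; CH=np.radians(161.6); HOP=np.array([.5422,.0016,.172])
DOW=np.radians(86.5)
def att(yaw,lean=0):
    ey=np.array([-np.sin(CH),np.cos(CH),0])
    return (R.from_rotvec(ey*lean)*R.from_euler('z',yaw)*R.from_rotvec([np.pi,0,0])).as_rotvec()
def tcp(M,lean=0):
    ey=np.array([-np.sin(CH),np.cos(CH),0]); return M+R.from_rotvec(ey*lean).apply([0,0,H])
YC=np.pi/2+CH-DOW
E
python3 - <<'E'
from cell import robot
from h import *
np.set_printoptions(precision=3,suppress=True)
for l in (-34,0,34): print(l,robot.inverse_kinematics(tcp(HOP,np.radians(l)),att(YC,np.radians(l))))
robot.line_to(tcp(BX)+[0,0,.06],att(np.pi/2),speed=.2)
robot.line_to(tcp(BX),speed=.08)
robot.gripper_to(.05)
s=robot.get_state();print(s["t"],s["grip_width"],s["grip_force"],s["wrist_force"],s["tcp_pos"])
E
```

```text
-34 [-0.24   0.707  0.958  0.052  2.068 -1.54 ]
0 [-0.203  0.234  1.528  0.     1.379 -1.514]
34 [-0.108 -0.117  2.097 -0.214  0.59  -1.275]
5.0833 0.06039928573361125 63.448471650481224 [-2.062 -0.     4.514] [0.441 0.212 0.093]
```

Run:
```python
from cell import robot
from h import *
robot.line_to([*tcp(BX)[:2],tcp(HOP)[2]],speed=.1)
robot.line_to(tcp(HOP),att(YC),speed=.11)
s=robot.get_state();print(s["t"],s["grip_width"],s["grip_force"],s["tcp_pos"])
a=robot.read_camera("scene")["img"];b=robot.read_camera("wrist")["img"]
A=cv2.resize(a[130:250,310:410],(500,600),interpolation=3);B=cv2.resize(b[170:480,270:380] if 0 else b[120:480,200:440],(300,450))
o=np.zeros((600,800,3),np.uint8);o[:,:500]=A;o[:450,500:]=B;cv2.imwrite("pics/carry.png",o)
```

```text
9.05 0.060249616631653576 64.68824051320553 [0.5420633  0.00187477 0.24699609]
```

View pics/carry.png

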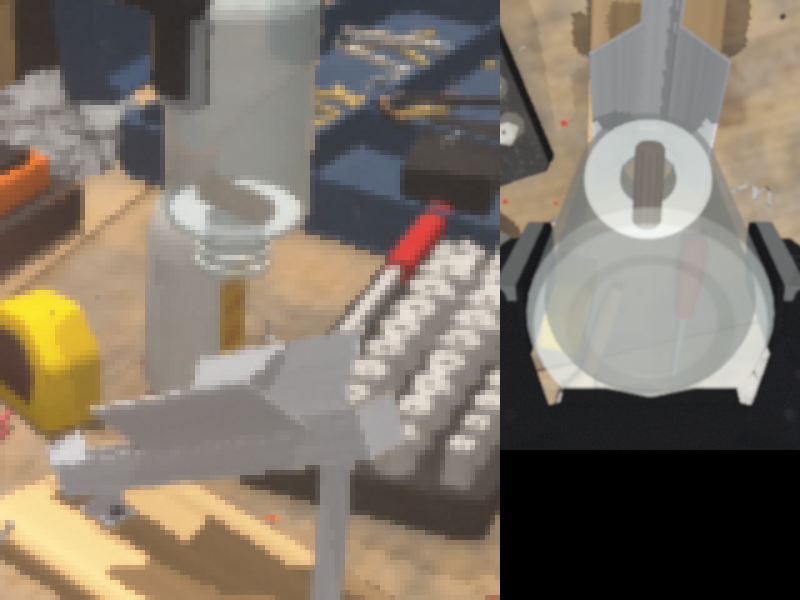

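The carry picture shows the dowel still in the neck, at (648,185) in the wrist inset. It lies in line with the channel, and the mouth is over the hopper.

Run:
```python
from cell import robot
from h import *
def g():
    i=robot.read_camera("wrist")["img"]; return i,[round(float(i[y-3:y+4,315:322].mean())) for y in (240,265,290)]
print(g()[1])
L=np.radians(33)
def to(l,v=.0435): robot.line_to(tcp(HOP,l),att(YC,l),speed=v)
sg=1; to(L)
n=0;im,v0=g();print(v0,robot.get_state()["t"])
for n in range(3):
    sg=-sg; to(0); to(sg*L); im,v=g(); print(n,v,round(robot.get_state()["t"],2),robot.get_state()["wrist_force"].round(1))
a=robot.read_camera("scene")["img"]
o=np.zeros((600,800,3),np.uint8);o[:,:500]=cv2.resize(a[130:250,310:410],(500,600),interpolation=3);o[:450,500:]=cv2.resize(im[120:480,200:440],(300,450));cv2.imwrite("pics/rock.png",o)
```

```text
[119, 118, 162]
[188, 138, 189] 10.3833
0 [192, 176, 225] 12.7 [-0.5 -0.2 -0.6]
1 [187, 138, 189] 15.02 [0.7 0.  0. ]
2 [192, 176, 225] 17.33 [ 0.6 -1.2 -0.8]
```

View pics/rock.png

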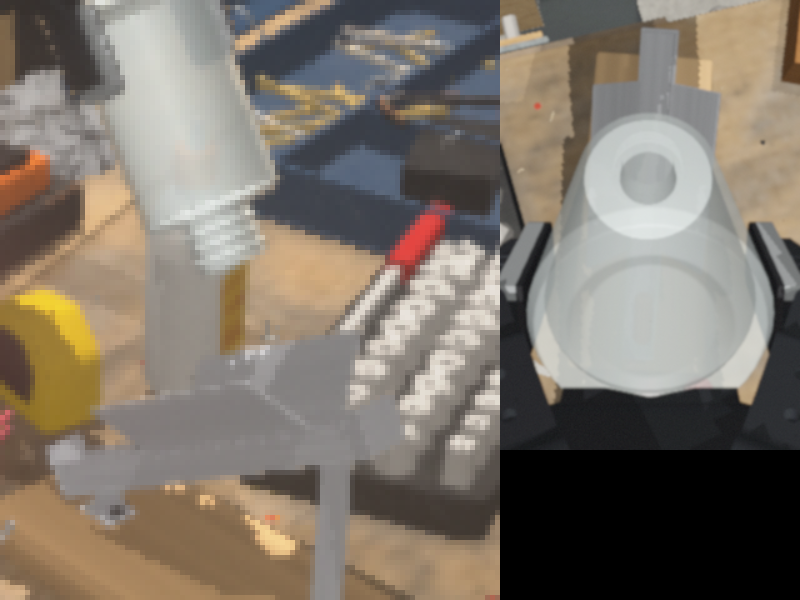

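The bottle is empty: the bore at (648,178) in the inset is clear. I'll go back over the block and check the chute before placing the bottle.

Run:
```python
from cell import robot
from h import *
robot.line_to(tcp(HOP),att(YC),speed=.06)
robot.line_to([*tcp(BX)[:2],tcp(HOP)[2]],att(np.pi/2),speed=.14)
print(robot.get_state()["t"])
a=robot.read_camera("top")["img"];b=robot.read_camera("wrist")["img"];c=robot.read_camera("scene")["img"]
o=np.zeros((600,800,3),np.uint8);o[:,:400]=cv2.resize(a[170:320,340:440],(400,600),interpolation=3)
o[:300,400:]=cv2.resize(c[195:285,300:420],(400,300),interpolation=3);o[300:,400:]=cv2.resize(b[90:330,160:480],(400,300));cv2.imwrite("pics/chk.png",o)
```

```text
20.0583
```

View pics/chk.png

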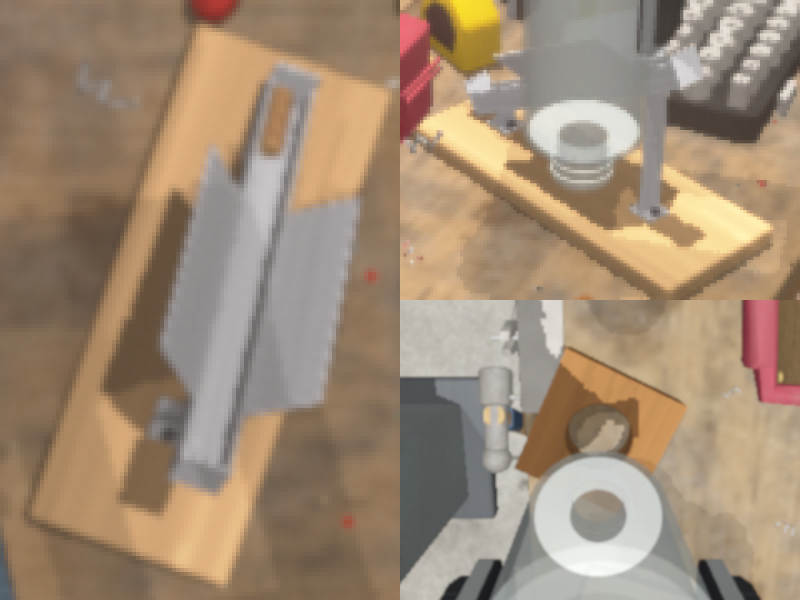

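The dowel lies at the foot of the chute, at (277,120) in the top inset. Now I'll place the bottle.

Run:
```python
from cell import robot
from h import *
robot.line_to(tcp(BX)+[0,0,.012],speed=.1)
f0=robot.get_state()["wrist_force"]
z=.012
for z in (.006,.003,.0015,.0005,-.0005,-.0015):
    robot.line_to(tcp(BX)+[0,0,z],speed=.02); f=robot.get_state()["wrist_force"]-f0; print(z,f.round(1))
    if f[2]>2: break
robot.gripper_to(.085); robot.pause(.2)
robot.line_to(tcp(BX)+[0,0,.13],speed=.12); robot.pause(.5)
s=robot.get_state();print(s["t"],s["grip_width"],s["grip_force"])
w=robot.read_camera("wrist")["img"];c=robot.read_camera("scene")["img"]
o=np.zeros((600,800,3),np.uint8);o[:300,:400]=cv2.resize(c[225:345,290:450],(400,300));o[300:,:400]=cv2.resize(w[90:330,160:480],(400,300))
o[:,400:]=cv2.resize(robot.read_camera("top")["img"][170:320,340:440],(400,600));cv2.imwrite("pics/end.png",o)
```

```text
0.006 [-0.5  0.6  0. ]
0.003 [ 0.2  0.8 -1. ]
0.0015 [-0.3  0.8 -0.6]
0.0005 [-2.8  1.2  4.1]
25.35 0.08462012842530325 0.0
```

View pics/end.png

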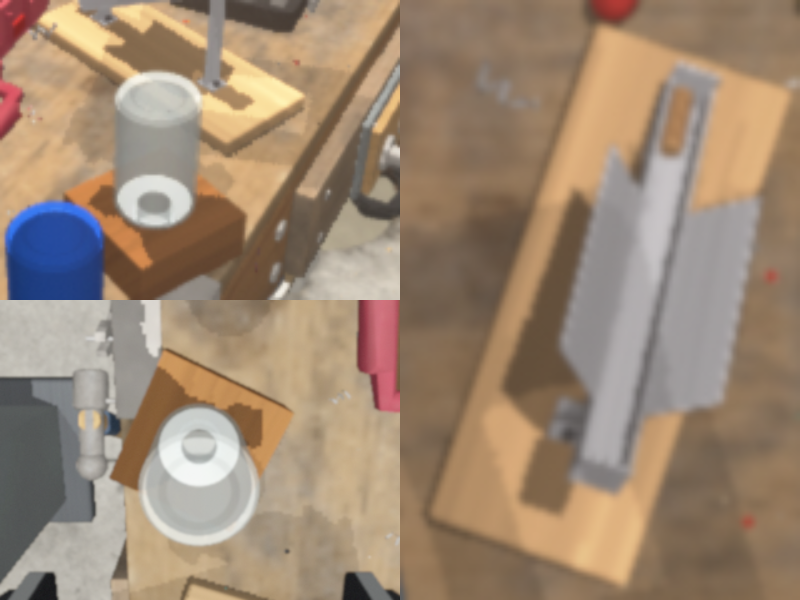

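The bottle stands upright in its block, the dowel lies at the foot of the chute, and the gripper is clear.

```bash
python3 -c "
from cell import robot
print(robot.finish_job())"
```

```text
the job is handed in; nothing more can be done
None
```

The job is handed in: the dowel lies at the foot of the chute, the empty bottle stands neck-down in its block, and the gripper is open and clear, at about 25 s of the 45 s allowed.

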